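# Close the vacuum filter: seat the bayonet cap and hold it home

### The arm

A 6-joint arm with a two-finger parallel gripper is mounted at the origin on the work surface. World frame = base frame: x ahead of the robot, y to its left, z up, the work surface at z = 0. Lengths are in m, angles in degrees, forces in N, time in s.
With the tool pointing down it reaches from about 0.275 to 0.775 m from the base axis. Payload 14.6 kg.
Tool frame: the origin (TCP) lies at the very end of the fingers, on their centre line; the grasp point (between the pads) lies 19 mm behind it; z points along the fingers, y is the direction in which the jaws open and shut (so a half turn about z gives the same grasp; the last joint's range is limited). The gripper opens to 85 mm and grips with 20 to 120 N. Pads are 22 mm wide; open, the fingers measure 114 mm over their backs; the gripper's body (76 mm by 85 mm) begins 54 mm behind the grasp point. The pads swing forward as they close: fully open they stand 13 mm farther back than shut.
Start: joints at [-75.762, 15.075, -2.767, 72.158, 0, 81.102], TCP at [0.206, -0.483, 0.199] pointing down, gripper open.
Joint ranges: [-151.79, 151.79], [-50.71, 97.33], [-67.44, 78.34], [-121.81, 120.89], [-77.56, 73.72], [-180, 180]. Speed limits (degrees/s): [108.29, 108.29, 147.25, 159.86, 180, 180].

### API

Orientations are given as a 3x3 rotation matrix whose columns are the frame's x, y, z axes.
In Python, from station import sense, get_image, calibration, job_done gives the robot as it stands.
- The arm moves only by the tool apply_moves, never from a script. Its argument "targets" is a list of rows, each a list of 4 numbers: the shift along the world's x, y, z in m, then the turn about the world's z in rad. In form: [[x, y, z, spin], ...]. A call has exactly 10 rows; each row shifts and turns the pose as measured when the row begins; what a row does not reach is not made up. A row lasts 1/8 s, in which the tool goes at most 62.5 mm and 10.7 degrees, less where a joint would pass 70% of its speed; a pose out of reach is approached as far as the arm can. A call with a gripper value outside its range is refused whole. "claw" is the finger opening in m, from 0 to 0.0854, set as the call begins (left out, the last holds). The fingers move at their own pace and stop on an object; "grip_force" is the grip in N (left out, the last holds). Time passes only in rows, so rows that do not move let the fingers close, or fill a call up. It gives the time, the measured TCP pose, the force and the opening at its end, in the units of the state.
- sense(): the state, without advancing time (a new reading comes with each control period).
- get_image(name): name is "scene" or "top"; returns the picture (480x640x3 uint8, red, green, blue); there is no depth.
- calibration(name): a dict with "fx", "fy", "cx", "cy" (pixels), "view" (4x4, takes a point from world to camera coordinates). Camera axes: x right, y down, z forward; pixel columns grow to the right and rows downward; lengths in m; the calibration is good to about 2 mm. A picture is of the moment at which its call begins. calibration takes no time and is no camera call.
- job_done(): hands the job in, once; it reports no verdict.
The state is a dict: "time": time; "joint_pos": joint angles; "dq": joint speeds; "joint_efforts": joint torques, N m; "eef_pos": TCP position; "tool_rot": TCP orientation; "wrist_force": force on the tool from outside, world axes, zero at the start; "torque": the same for the moment, N m; "width": finger opening in m.
Only numpy, scipy, OpenCV 4.12 (cv2) and the standard library are available. Lean on these libraries where they do the work, as an engineer would, in place of code of your own. Each camera call takes 0.05 s, during which the arm holds its last target.

### The job

The dust filter of the workshop's vacuum pump has been cleaned and must be closed before I start the pump. Take the red knurled cap from the bench, set it on the filter's neck, turn it until its hidden keyways drop over the pins, then push it fully home against the spring, down onto the filter's shoulder. Finish while still gripping the cap and holding it pushed home - do not let go, or the spring lifts it again - and leave the other things on the bench where they are.

Things in the scene. Friction and masses are not known exactly. Their poses are not given: they have to be found in the camera images.
- cap_mid (a point): the loose red anodised knurled cap, a round cup standing mouth down on the bench: 56 mm diameter, 42 mm high, 0.13 to 0.25 kg. This point is on its axis half-way up (21 mm above its lower edge, 21 mm below its flat top); z is up along the axis. Grip it anywhere on its round side.
- cap_mouth (a point): centre of the cap's lower edge. The bore: 42.6 mm wide, 24 mm deep, with three keyways in its wall, 120 degrees apart, 10 mm wide, full depth. They are hidden by the outside, unmarked, and their angle to the x axis is not known: find them by turning the cap on the pins. Any of the three positions fits.
- neck (a point): on the axis of the dust filter's open neck, at the height of the flat dark grey shoulder (72 mm diameter, 112 mm above the bench) from which it rises; z is up. The steel neck is 40 mm in diameter, 22 mm high, its top 4.5 mm tapered to 35 mm. Cap home: its lower edge on the shoulder, cap_mid 21 mm above this point.
- pin_tops (a point): on the neck's axis at the height of the pin tops, 11 mm above the shoulder. Three round 6 mm brass pins, 120 degrees apart, stand out 5 mm from the neck. A cap not in line rests level on them, its lower edge here, and stays if released, to be gripped afresh. In line (within about 5 degrees) it drops freely 5 mm onto the filter element, then must be pushed 6 mm more.
- pump_set: green vacuum pump and its filter on a grey base plate, fixed to the bench; origin on the bench under the filter's axis, the plate reaches 75 mm to +y, 400 mm to -y and 90 mm to each side in x. The pump head begins 125 mm from the axis along -y, 0.15 m tall, its gauge up to 0.20 m; else nothing near is above the shoulder.
- element (a joint): the filter element's travel on its spring, m: 0 when free (its black rubber end, 31 mm in diameter, stands 8 mm above the neck's rim), 0.006 when the cap is home. The spring needs about 6 N to start and about 12 N at home.
- slip_jar: bystander: grey jar with steel lid, 58 mm diameter, 75 mm high; origin under its centre
- water_cup: bystander: white cup, 72 mm diameter, 55 mm high; origin under its centre
- loose_tile: bystander: grey round clay tile with carved petals, 110 mm diameter, 23 mm high, lying flat; origin under its centre
- brush: bystander: flat brush with wooden handle lying along its x axis, 170 mm long
- carving_knife: bystander: small carving knife with wooden handle, 165 mm long along its x axis, 18 mm thick
- caliper: bystander: steel caliper lying flat, 200 mm long along its x axis, 10 mm high
There are look-alikes about, which are no part of the job. Of the things that look like the part that bears cap_mid, take the one that is farthest to the robot's right at the start.

How it is judged (in metres and radians):
On the way, in this order (a step that is already met when the one before it is completed fails the run):
1. the cap is set on the neck, over the pins (horizontal distance between cap_mid and neck below 0.004 m and angle between cap_mid's own z axis and vertical below 0.09 rad and z of cap_mid in the frame of neck below 0.042 m), for 0.05 s.
2. the keyways have dropped over the pins (horizontal distance between cap_mid and neck below 0.004 m and angle between cap_mid's own z axis and vertical below 0.09 rad and z of cap_mid in the frame of neck below 0.0285 m), for 0.1 s.
At the end, for the whole second after the job is handed in: through the last second the cap sits on the neck's axis (within 4 mm) and upright (within 5 degrees), its keyways over the pins and its lower edge within 2 mm of the shoulder with the filter's spring pressed in more than 4 mm, still, and the fingers still hold it (more than 2 N) (horizontal distance between cap_mid and neck below 0.004 m and angle between cap_mid's own z axis and vertical below 0.09 rad and z of cap_mid in the frame of neck below 0.023 m and value of joint element above 0.004 m and contact force between cap and the fingers above 2 N and linear speed of cap below 0.02 m/s); the arm keeps its last pose, push and grip.
It fails at once if another thing on the bench is pushed more than 30 mm from its place (distance of any of slip_jar, water_cup, loose_tile, brush, carving_knife, caliper from where it was at the start of the episode above 0.03 m).
It also fails if it takes over 67 s, if anything falls off the work surface, if the arm or the gripper's body presses on something with over 40 N, if the wrist force passes 120 N, or if a joint passes its speed limit or range.

## Working session

There is one attempt and no reset: what is moved stays moved. The work goes in short steps, Python scripts to look and compute and a tool call to move; the robot and the scene stay as the last step left them, time stands still between calls to the robot, and variables do not carry over. Pictures are saved under pics/ and viewed, and the job is handed in when it is done.

Besides the shell and the picture viewer there is one more tool, called after "Call:" by a JSON object that holds its "method" and its "body", one argument or row to a line. apply_moves: Moves the arm, as the interface text tells. Its arguments: {"type":"object","properties":{"targets":{"type":"array","items":{"type":"array","items":{"type":"number"}}},"claw":{"type":"number"},"grip_force":{"type":"number"}},"required":["targets"]}

```bash
mkdir -p pics; ls
python3 - <<'E'
from station import *
import cv2
for n in("scene","top"):
    cv2.imwrite(f"pics/{n}0.png",get_image(n)[:,:,::-1]); c=calibration(n); print(n,c)
print(sense())
E
```

```text
pics
scene {'fx': 609.4982856131365, 'fy': 609.4982856131365, 'cx': 328.0152314081378, 'cy': 239.38379438256726, 'view': array([[ 0.7998871 ,  0.60002241,  0.01239913, -0.55191442],
       [ 0.36972644, -0.47639628, -0.79771483, -0.00784342],
       [-0.47273987,  0.64266609, -0.60290738,  1.42647019],
       [ 0.        ,  0.        ,  0.        ,  1.        ]])}
top {'fx': 544.0354572009729, 'fy': 544.0354572009729, 'cx': 319.15809783790604, 'cy': 237.36498618172234, 'view': array([[ 0.00614488, -0.99981683, -0.01812592,  0.1837468 ],
       [-0.98851105, -0.00333585, -0.1511118 ,  0.56537976],
       [ 0.15102366,  0.01884624, -0.98835048,  1.02212533],
       [ 0.        ,  0.        ,  0.        ,  1.        ]])}
{'time': 0.1, 'joint_pos': array([-7.57593222e+01,  1.50986725e+01, -2.79948715e+00,  7.21610303e+01,
       -1.26628204e-03,  8.11015474e+01]), 'dq': array([-0.06639164, -0.04722214,  0.09046501,  0.00063882, -0.09014943,
        0.03839519]), 'joint_efforts': array([ 2.19979534e-03, -6.38578820e+01,  3.85064220e+01,  1.00636517e-02,
       -1.94403797e-04,  8.05145390e-06]), 'eef_pos': array([ 0.20621915, -0.48248531,  0.19855398]), 'tool_rot': array([[ 9.19553349e-01,  3.92965090e-01, -2.75549688e-04],
       [ 3.92965163e-01, -9.19552820e-01,  9.95877667e-04],
       [ 1.37962664e-04, -1.02404407e-03, -9.99999466e-01]]), 'wrist_force': array([-0.4880928 ,  0.24401205, -1.13925576]), 'torque': array([ 0.03728129, -0.00548667, -0.01653591]), 'width': 0.08545734512257784}
```

View pics/scene0.png

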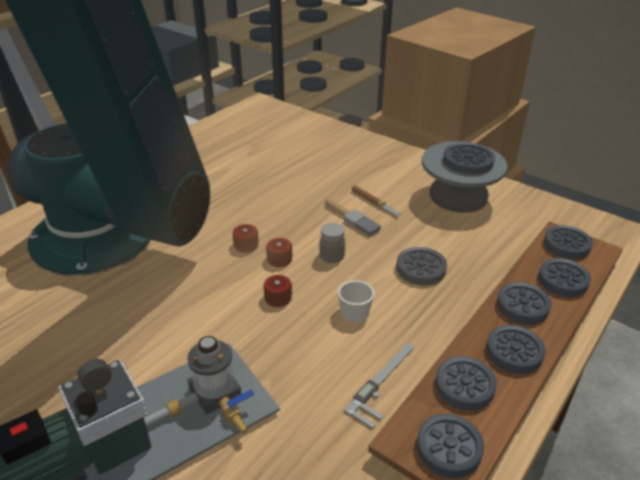

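View pics/top0.png

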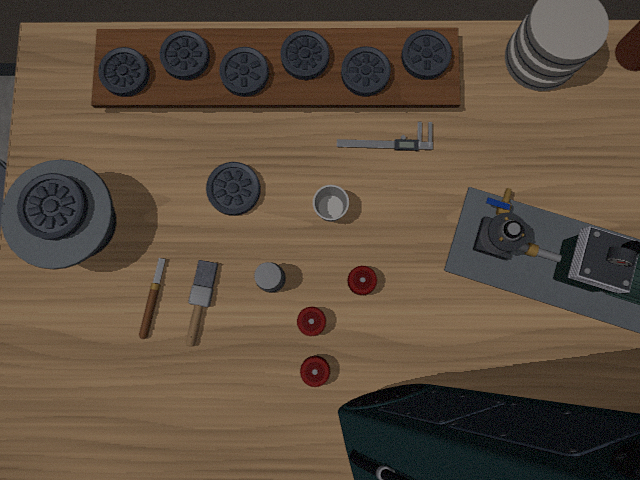

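```bash
cat > h.py <<'E'
import numpy as np, cv2
from station import *
def pix(n,p):
    c=calibration(n); q=c["view"]@np.append(p,1); return np.array([c["fx"]*q[0]/q[2]+c["cx"],c["fy"]*q[1]/q[2]+c["cy"]])
def ray(n,u,v):
    c=calibration(n); V=c["view"]; R=V[:3,:3]; o=-R.T@V[:3,3]
    return o, R.T@np.array([(u-c["cx"])/c["fx"],(v-c["cy"])/c["fy"],1])
def atz(n,u,v,z):
    o,d=ray(n,u,v); return o+d*(z-o[2])/d[2]
def crop(im,x0,y0,x1,y1,k): return cv2.resize(im[y0:y1,x0:x1],None,fx=k,fy=k,interpolation=cv2.INTER_CUBIC)
E
python3 - <<'E'
from h import *
t=cv2.imread("pics/top0.png"); s=cv2.imread("pics/scene0.png")
a=crop(t,330,240,420,320,4); b=crop(t,440,180,570,280,4)
c=crop(s,230,220,320,310,4); d=crop(s,160,320,280,440,4)
def pad(i): 
    o=np.zeros((500,540,3),np.uint8); o[:min(500,i.shape[0]),:min(540,i.shape[1])]=i[:500,:540]; return o
cv2.imwrite("pics/c1.png",cv2.resize(np.vstack([np.hstack([pad(a),pad(b)]),np.hstack([pad(c),pad(d)])]),(800,600*800//864 if 0 else 600)))
cv2.imwrite("pics/c2.png",b);cv2.imwrite("pics/c3.png",a);cv2.imwrite("pics/c4.png",d)
E
```

```text
(no output)
```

View pics/c2.png

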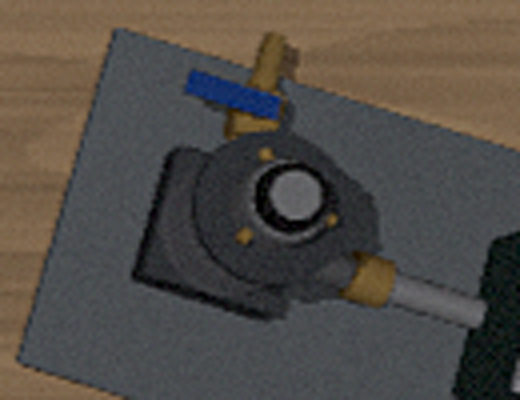

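View pics/c3.png

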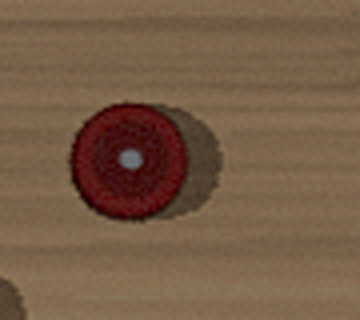

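View pics/c4.png

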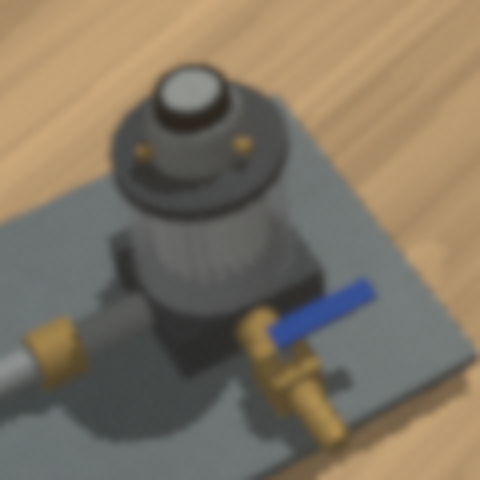

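View pics/c1.png

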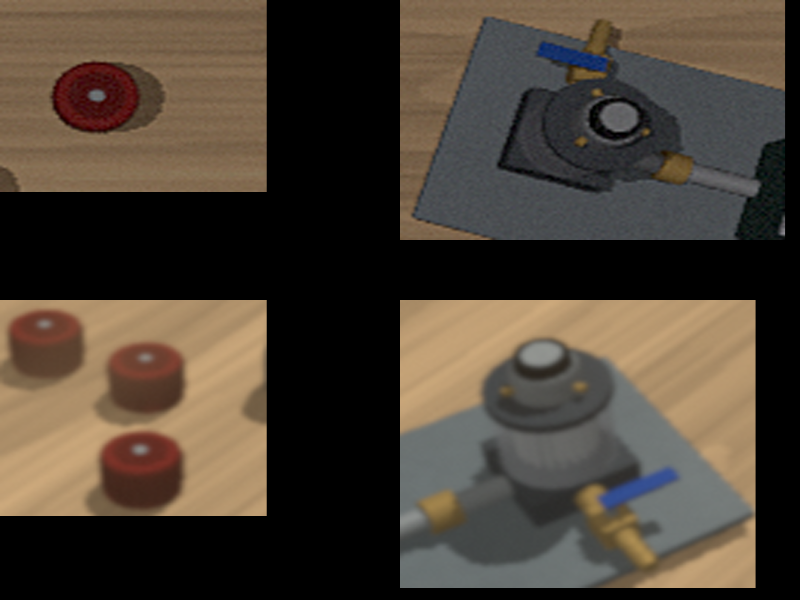

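Run:
```python
from h import *
def cc(x,y,x0,y0,k=4): return (x+.5)/k-.5+x0,(y+.5)/k-.5+y0
print("cap dot top",atz("top",*cc(130,159,330,240),.042))
print("cap disc top",atz("top",*cc(129,161,330,240),.040))
t=cv2.imread("pics/top0.png")[270:290,352:374].astype(int); s=cv2.imread("pics/scene0.png")[270:300,262:294].astype(int)
for im,x0,y0,n in((t,352,270,"top"),(s,262,270,"scene")):
    g=np.clip(im[:,:,1]-im[:,:,1].mean()-40,0,None); print(g.max())
    y,x=np.mgrid[:im.shape[0],:im.shape[1]]
    # bluish dot near centre
    g=np.clip(im[:,:,0]-70,0,None)*((im[:,:,0]>im[:,:,2]*.8))*((x-im.shape[1]/2)**2+(y-im.shape[0]/2)**2<64)
    u,v=(x*g).sum()/g.sum()+x0,(y*g).sum()/g.sum()+y0; print(n,u,v,atz(n,u,v,.042))
for p in((266,154),(333,219),(245,236)): print("pin",atz("top",*cc(*p,440,180),.121))
print("elem",atz("top",*cc(291.5,199,440,180),.142), atz("top",*cc(297,194,440,180),.142))
print("scene elem",atz("scene",*cc(191,92,160,320),.143)); print("scene pins",[atz("scene",*cc(*p,160,320),.12) for p in((143,152),(242,145))])
for n in("top","scene"): print(n,calibration(n)["view"][:3,:3].T@-calibration(n)["view"][:3,3])
for p in [(311,321),(315,371)]: print(atz("top",*p,.042))
```

```text
cap dot top [0.48273559 0.10261296 0.042     ]
cap disc top [0.48191182 0.10298324 0.04      ]
54.02272727272728
top 362.2739130434783 279.4405797101449 [0.48260977 0.10232517 0.042     ]
43.578125
scene 276.81561822125815 281.9457700650759 [0.48071447 0.10438061 0.042     ]
pin [ 0.58934502 -0.15461123  0.121     ]
pin [ 0.55954111 -0.18334962  0.121     ]
pin [ 0.55163452 -0.14346843  0.121     ]
elem [ 0.56510139 -0.15802598  0.142     ] [ 0.56735596 -0.16055419  0.142     ]
scene elem [ 0.56783603 -0.1598011   0.143     ]
scene pins [array([ 0.55856516, -0.180549  ,  0.12      ]), array([ 0.58721588, -0.15388419,  0.12      ])]
top [0.40338994 0.16633595 1.09898419]
scene [ 1.11871848 -0.58931957  0.86061586]
[0.40231018 0.2011673  0.042     ]
[0.30871696 0.19279688 0.042     ]
```

Call:
{"method": "apply_moves", "body": {
  "targets": [
    [0.02,0.045,0,0],
    [0.02,0.055,0,0],
    [0.025,0.055,0,0],
    [0.025,0.055,0,0],
    [0.025,0.055,0,0],
    [0.025,0.055,0,0],
    [0.025,0.055,0,0],
    [0.025,0.055,0,0],
    [0.025,0.055,0,0],
    [0.025,0.05,0,0]
  ],
  "claw": 0.085,
  "grip_force": 60
}}

```text
time: 1.35
eef_pos: [0.4482, 0.0678, 0.1966]
tool_rot: [[0.922, 0.386, 0.0], [0.386, -0.922, 0.002], [0.001, -0.002, -1.0]]
wrist_force: [0.7, -1.0, 0.6]
width: 0.0848
```

Run:
```python
from h import *
t=get_image("top")[:,:,::-1]; cv2.imwrite("pics/top1.png",t)
print(sense()["eef_pos"])
```

```text
[0.45024482 0.07252608 0.19629875]
```

View pics/top1.png

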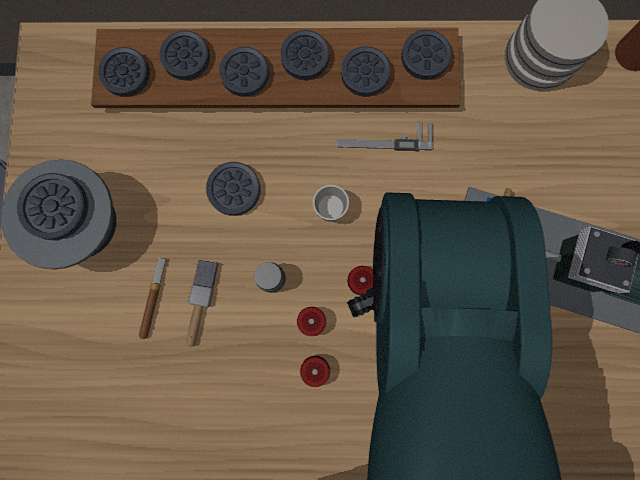

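The three red caps sit at top-view pixels (362,280), (311,321) and (315,371). The one farthest to the robot's right is (362,280), at about (0.482, 0.103). The brown vase at (630,50) isn't a cap, and the area the arm hid before is empty. Next I'll move above the chosen cap and go down.

Call:
{"method": "apply_moves", "body": {
  "targets": [
    [0.015,0.015,0,0],
    [0.015,0.015,0,0],
    [0.002,0.001,-0.02,0],
    [0,0,-0.03,0],
    [0,0,-0.03,0],
    [0,0,-0.02,0],
    [0,0,-0.01,0],
    [0,0,0,0],
    [0,0,0,0],
    [0,0,0,0]
  ]
}}

```text
time: 2.65
eef_pos: [0.4831, 0.1072, 0.0827]
tool_rot: [[0.919, 0.394, -0.0], [0.394, -0.919, 0.004], [0.001, -0.004, -1.0]]
wrist_force: [-0.4, 0.2, -0.3]
width: 0.0854
```

Run:
```python
from h import *
s=sense(); print(s["eef_pos"],s["joint_pos"],s["wrist_force"])
c=crop(get_image("scene")[:,:,::-1],200,180,360,340,4); cv2.imwrite("pics/s2.png",c[:600])
```

```text
[0.4831412  0.10723311 0.08271904] [  2.9024199   16.01566813 -20.40797105  53.58471995   0.25810917
 159.68720288] [-0.41597051  0.15142385 -0.29933595]
```

View pics/s2.png

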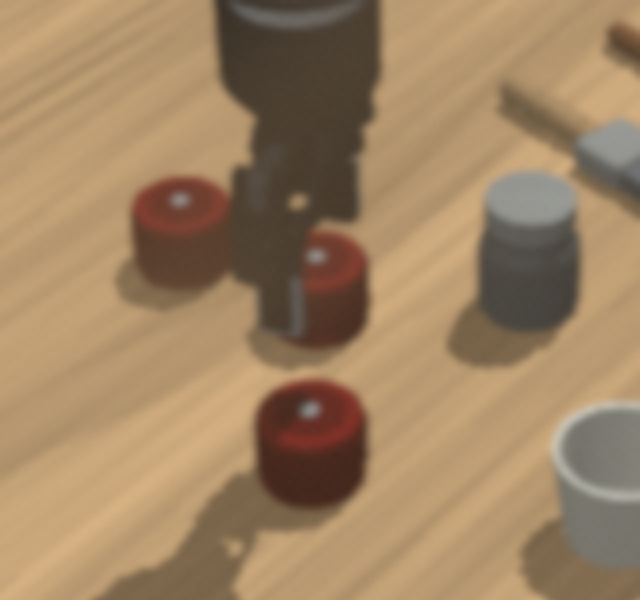

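Run:
```python
from h import *
print((pix("scene",[.4831,.1072,.0827])-[200,180])*4, (pix("scene",[.4818,.1033,.042])-[200,180])*4,(pix("scene",[.4818,.1033,.0])-[200,180])*4)
y=np.array([.394,-.919,0])
for s in(1,-1): print((pix("scene",np.array([.4831,.1072,.0827])+s*.043*y)-[200,180])*4)
```

```text
[311.47030268 345.16205884] [307.49543664 409.75051036] [310.58644811 470.86997942]
[284.88511525 399.87420844]
[336.63514854 293.37296333]
```

Run:
```python
from h import *
print(pix("top",[.4502,.0725,.196]),pix("top",[.4502,.0725,.30]))
t=get_image("top")[:,:,::-1]; cv2.imwrite("pics/t3.png",crop(t,300,220,460,340,4)[:480])
print(pix("top",[.4831,.1072,.0827]))
cv2.imwrite("pics/s3.png",get_image("scene")[:,:,::-1])
```

```text
[386.10392786 292.20226171] [393.46979661 288.53772994]
[360.96986991 277.53694269]
```

View pics/t3.png

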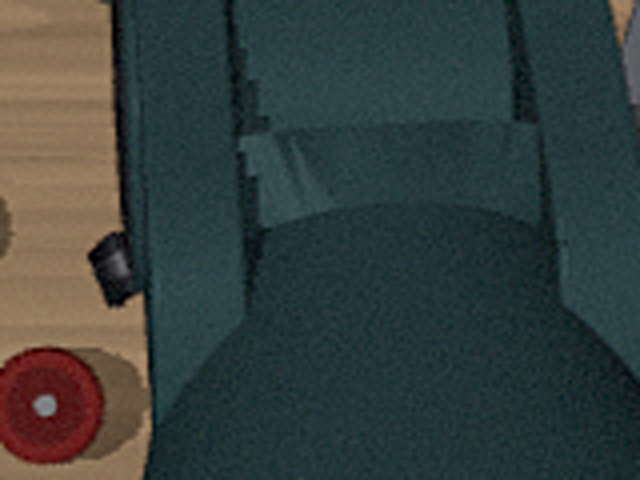

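View pics/s3.png

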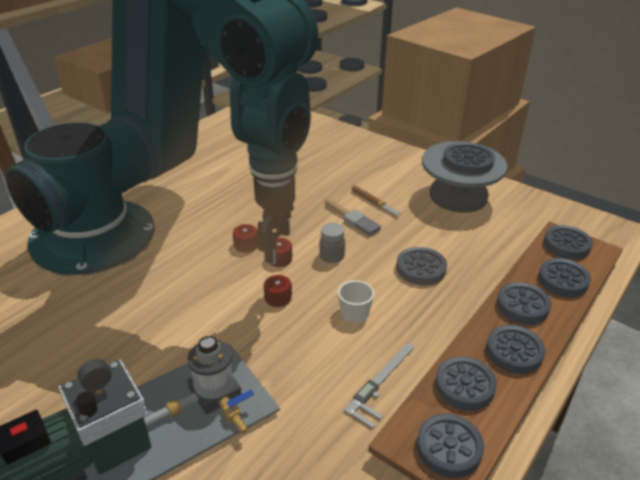

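Run:
```python
from h import *
p=np.array([.4831,.1072,.0827]); y=np.array([.394,-.919,0])
for dz in(0,.013,.04): 
  print(dz,[ (n,k,pix(n,p+k*y+[0,0,dz]).round(1)) for n in("top","scene") for k in(-.057,-.043,.043,.057)])
c=crop(cv2.imread("pics/s3.png"),230,170,320,270,6); cv2.imwrite("pics/s4.png",c)
```

```text
0 [('top', -0.057, array([332.9, 289.5])), ('top', -0.043, array([339.8, 286.5])), ('top', 0.043, array([382.1, 268.6])), ('top', 0.057, array([388.9, 265.7])), ('scene', -0.057, array([286.1, 249.3])), ('scene', -0.043, array([284.2, 253.3])), ('scene', 0.043, array([271.2, 280. ])), ('scene', 0.057, array([269. , 284.6]))]
0.013 [('top', -0.057, array([332.9, 289.1])), ('top', -0.043, array([339.9, 286.1])), ('top', 0.043, array([382.8, 267.9])), ('top', 0.057, array([389.7, 265. ])), ('scene', -0.057, array([286. , 244.3])), ('scene', -0.043, array([284. , 248.3])), ('scene', 0.043, array([270.9, 274.9])), ('scene', 0.057, array([268.7, 279.5]))]
0.04 [('top', -0.057, array([333. , 288.2])), ('top', -0.043, array([340.2, 285.1])), ('top', 0.043, array([384.2, 266.5])), ('top', 0.057, array([391.4, 263.5])), ('scene', -0.057, array([285.6, 233.8])), ('scene', -0.043, array([283.5, 237.8])), ('scene', 0.043, array([270.3, 264. ])), ('scene', 0.057, array([268. , 268.6]))]
```

View pics/s4.png

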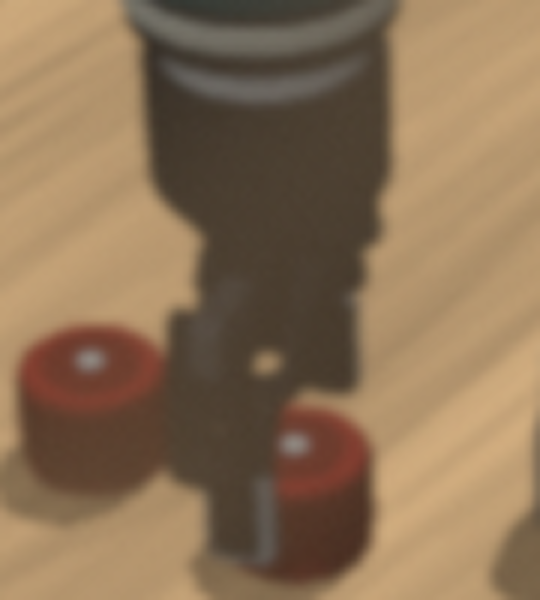

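Call:
{"method": "apply_moves", "body": {
  "targets": [
    [-0.001,-0.004,0,0],
    [0,0,-0.01,0],
    [0,0,-0.02,0],
    [0,0,-0.01,0],
    [0,0,0,0],
    [0,0,0,0],
    [0,0,0,0],
    [0,0,0,0],
    [0,0,0,0],
    [0,0,0,0]
  ]
}}

```text
time: 4.05
eef_pos: [0.4826, 0.1029, 0.0417]
tool_rot: [[0.919, 0.394, 0.001], [0.394, -0.919, 0.005], [0.003, -0.004, -1.0]]
wrist_force: [-0.5, -0.2, -0.3]
width: 0.0851
```

Run:
```python
from h import *
s=sense(); print(s["eef_pos"],s["wrist_force"])
c=crop(get_image("scene")[:,:,::-1],230,200,330,310,5); cv2.imwrite("pics/s5.png",c)
```

```text
[0.48261668 0.10285854 0.04174936] [-0.49312469 -0.1655053  -0.26191332]
```

View pics/s5.png

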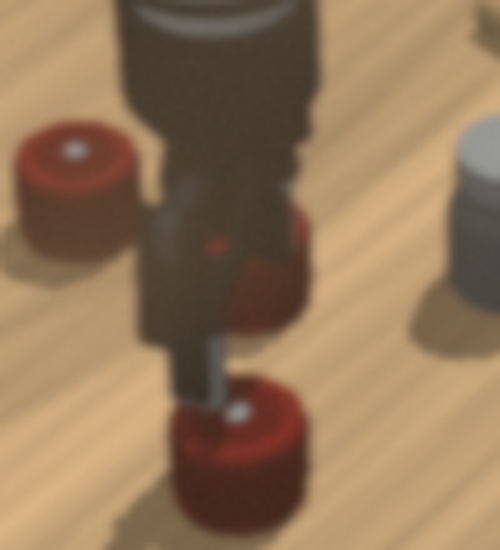

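Call:
{"method": "apply_moves", "body": {
  "targets": [
    [-0.001,0.0,-0.01,0],
    [0,0,-0.01,0],
    [0,0,-0.01,0],
    [0,0,0,0],
    [0,0,0,0],
    [0,0,0,0],
    [0,0,0,0],
    [0,0,0,0],
    [0,0,0,0],
    [0,0,0,0]
  ]
}}

```text
time: 5.35
eef_pos: [0.4815, 0.1028, 0.0096]
tool_rot: [[0.919, 0.394, 0.001], [0.394, -0.919, 0.005], [0.003, -0.004, -1.0]]
wrist_force: [0.7, -0.3, -0.1]
width: 0.085
```

Run:
```python
from h import *
s=sense(); print(s["eef_pos"],s["wrist_force"])
c=crop(get_image("scene")[:,:,::-1],230,200,330,310,5); cv2.imwrite("pics/s6.png",c)
```

```text
[0.48151425 0.10283658 0.00961754] [ 0.66460267 -0.27841464 -0.08003752]
```

View pics/s6.png

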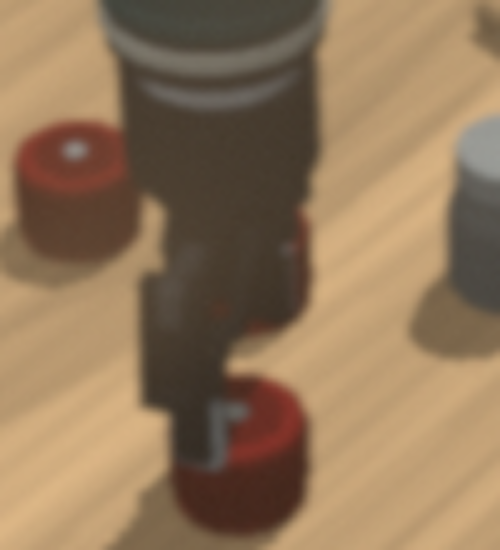

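Call:
{"method": "apply_moves", "body": {
  "targets": [
    [0,0,0,0],
    [0,0,0,0],
    [0,0,0,0],
    [0,0,0,0],
    [0,0,0,0],
    [0,0,0,0],
    [0,0,0,0],
    [0,0,0,0],
    [0,0,0,0],
    [0,0,0,0]
  ],
  "claw": 0.063,
  "grip_force": 60
}}

```text
time: 6.65
eef_pos: [0.4815, 0.1028, 0.0096]
tool_rot: [[0.919, 0.394, 0.001], [0.394, -0.919, 0.005], [0.003, -0.004, -1.0]]
wrist_force: [-0.3, 0.1, -0.4]
width: 0.0629
```

Run:
```python
from h import *
s=sense(); print(s["eef_pos"],s["wrist_force"],s["width"])
c=crop(get_image("scene")[:,:,::-1],230,200,330,310,5); cv2.imwrite("pics/s7.png",c)
```

```text
[0.48152073 0.10283869 0.00960302] [-0.30671803  0.05791931 -0.42155267] 0.06289912850709847
```

View pics/s7.png

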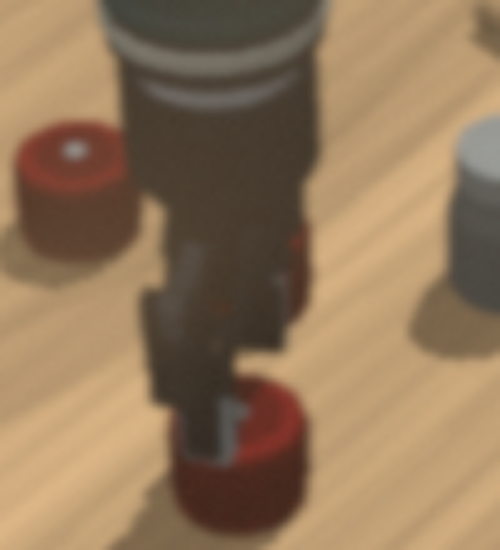

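Run:
```python
from h import *
p=np.array([.4815,.1028,0]); y=np.array([.394,-.919,0])
for k in(.0315,-.0315,.043,-.043):
  for z in(.0096,.018,.03,.045,.055): print(k,z,((pix("scene",p+k*y+[0,0,z])-[230,200])*5).round(), pix("top",p+k*y+[0,0,z]).round(1))
t=get_image("top")[:,:,::-1]; cv2.imwrite("pics/t7.png",crop(t,290,220,420,340,5)); print(sense()["joint_pos"])
```

```text
0.0315 0.0096 [213. 523.] [375.5 275.1]
0.0315 0.018 [212. 507.] [375.9 274.7]
0.0315 0.03 [210. 485.] [376.4 274.2]
0.0315 0.045 [209. 457.] [377.1 273.6]
0.0315 0.055 [208. 439.] [377.5 273.1]
-0.0315 0.0096 [259. 423.] [346.6 287.4]
-0.0315 0.018 [258. 408.] [346.7 287.1]
-0.0315 0.03 [257. 386.] [346.9 286.7]
-0.0315 0.045 [256. 359.] [347.2 286.3]
-0.0315 0.055 [255. 340.] [347.3 285.9]
0.043 0.0096 [204. 542.] [380.8 272.8]
0.043 0.018 [203. 526.] [381.2 272.5]
0.043 0.03 [202. 504.] [381.8 271.9]
0.043 0.045 [200. 476.] [382.5 271.2]
0.043 0.055 [199. 457.] [383.  270.8]
-0.043 0.0096 [267. 405.] [341.3 289.6]
-0.043 0.018 [266. 390.] [341.4 289.4]
-0.043 0.03 [265. 369.] [341.5 289. ]
-0.043 0.045 [264. 341.] [341.7 288.6]
-0.043 0.055 [263. 323.] [341.8 288.3]
[  2.39462346  19.95711426 -27.77657434  42.1740797    0.25916158
 159.18925328]
```

View pics/t7.png

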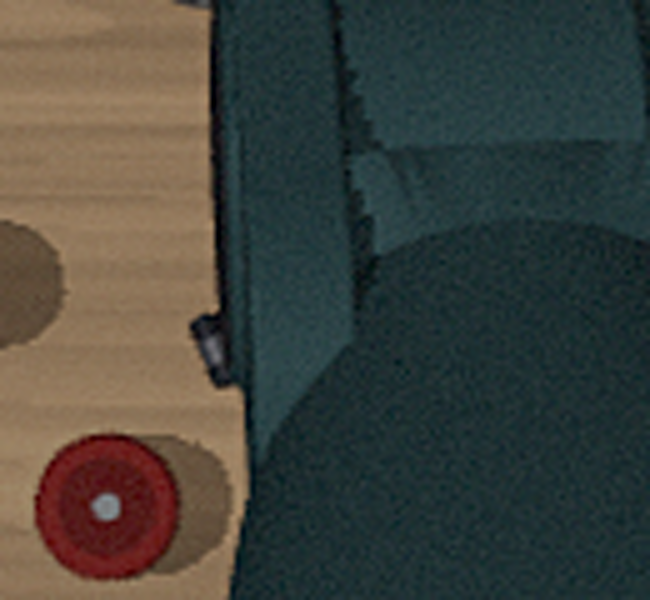

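Run:
```python
from h import *
p=np.array([.4815,.1028,0]); y=np.array([.394,-.919,0])
for z in(.03,.08,.13,.18):
  a=atz("top",330.5,291,z)-p; print(z,a.round(4),"along -y",-(a@y),"along x",a@[.919,.394,0])
```

```text
0.03 [-0.0209  0.0611  0.03  ] along -y 0.06435316483717093 along x 0.0048348918808310045
0.08 [-0.0236  0.0612  0.08  ] along -y 0.06551369368717602 along x 0.0024220930230346967
0.13 [-0.0263  0.0613  0.13  ] along -y 0.06667422253718111 along x 9.294165238452037e-06
0.18 [-0.0289  0.0614  0.18  ] along -y 0.06783475138718618 along x -0.002403504692557856
```

Call:
{"method": "apply_moves", "body": {
  "targets": [
    [0,0,0,0],
    [0,0,0,0],
    [0,0,0,0],
    [0,0,0,0],
    [0,0,0,0],
    [0,0,0,0],
    [0,0,0,0],
    [0,0,0,0],
    [0,0,0,0],
    [0,0,0,0]
  ],
  "claw": 0.052,
  "grip_force": 30
}}

```text
time: 8.0
eef_pos: [0.4815, 0.1028, 0.0096]
tool_rot: [[0.919, 0.394, 0.001], [0.394, -0.919, 0.005], [0.003, -0.004, -1.0]]
wrist_force: [-0.4, -0.6, -0.6]
width: 0.0522
```

Run:
```python
from h import *
s=sense(); print(s["eef_pos"],s["wrist_force"],s["width"])
c=crop(get_image("scene")[:,:,::-1],230,200,330,310,5); cv2.imwrite("pics/s8.png",c)
```

```text
[0.4815022  0.10284765 0.0096073 ] [-0.3571666  -0.6282403  -0.60696206] 0.05222443698874484
```

View pics/s8.png

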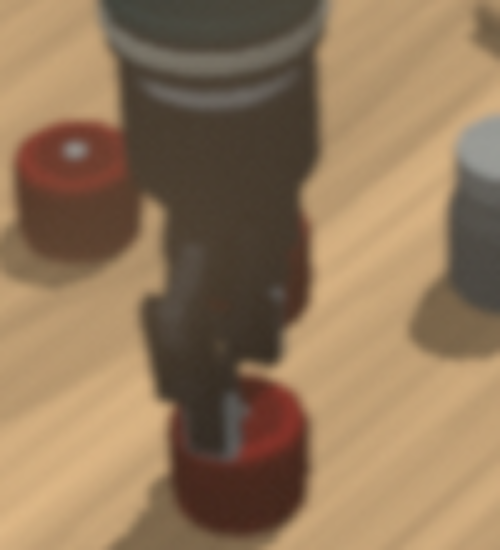

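The fingers closed to 52 mm, less than the cap's 56 mm, without touching it. The picture also puts the tips at z ≈ 0.045, so the real tips are about 35 mm above the reported TCP. I'll reopen, go lower while watching the force, and check again.

Call:
{"method": "apply_moves", "body": {
  "targets": [
    [0,0,0,0],
    [0,0,0,0],
    [0,0,0,0],
    [0,0,0,0],
    [0,0,0,0],
    [0,0,-0.008,0],
    [0,0,-0.008,0],
    [0,0,-0.006,0],
    [0,0,0,0],
    [0,0,0,0]
  ],
  "claw": 0.085
}}

```text
time: 9.3
eef_pos: [0.4811, 0.1028, -0.0145]
tool_rot: [[0.919, 0.394, 0.0], [0.394, -0.919, 0.005], [0.002, -0.004, -1.0]]
wrist_force: [-0.7, 0.8, 0.7]
width: 0.0848
```

Run:
```python
from h import *
s=sense(); print(s["eef_pos"],s["wrist_force"],s["width"])
c=crop(get_image("scene")[:,:,::-1],230,200,330,310,5); cv2.imwrite("pics/s9.png",c)
```

```text
[ 0.48112225  0.10283426 -0.01446384] [-0.68560813  0.78353365  0.71682205] 0.08482715002595066
```

View pics/s9.png

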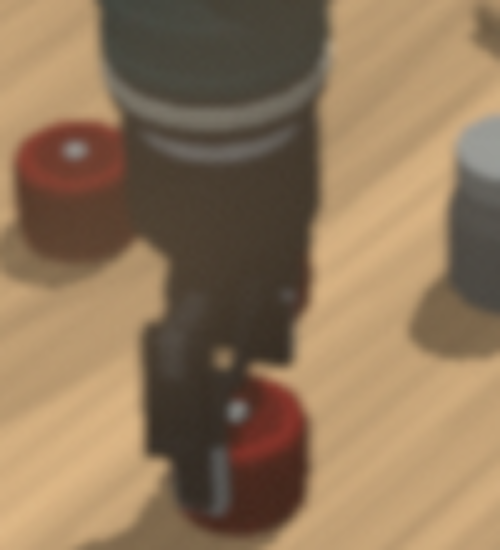

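Call:
{"method": "apply_moves", "body": {
  "targets": [
    [0.0005,0,-0.006,0],
    [0,0,-0.004,0],
    [0,0,0,0],
    [0,0,0,0],
    [0,0,0,0],
    [0,0,0,0],
    [0,0,0,0],
    [0,0,0,0],
    [0,0,0,0],
    [0,0,0,0]
  ],
  "claw": 0.06
}}

```text
time: 10.6
eef_pos: [0.482, 0.1029, -0.0247]
tool_rot: [[0.919, 0.394, 0.001], [0.394, -0.919, 0.005], [0.003, -0.004, -1.0]]
wrist_force: [-0.4, 0.3, 1.3]
width: 0.0601
```

Run:
```python
from h import *
s=sense(); print(s["eef_pos"],s["wrist_force"],s["width"])
c=crop(get_image("scene")[:,:,::-1],230,200,330,310,5); cv2.imwrite("pics/s10.png",c)
```

```text
[ 0.4820406   0.10286004 -0.02467074] [-0.440847    0.30057268  1.28774698] 0.060076641935223614
```

View pics/s10.png

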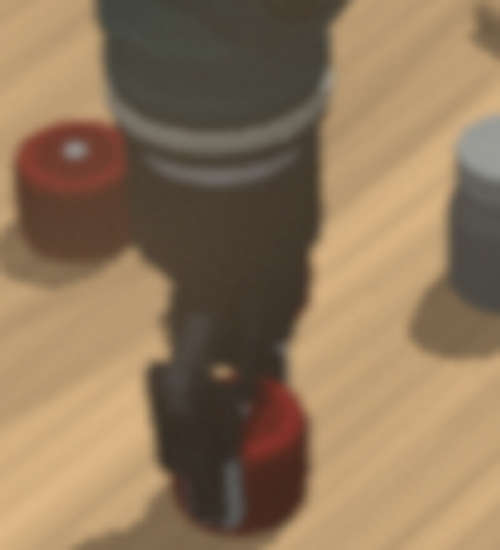

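Call:
{"method": "apply_moves", "body": {
  "targets": [
    [0,0,0,0],
    [0,0,0,0],
    [0,0,0,0],
    [0,0,0,0],
    [0,0,0,0],
    [0,0,0,0],
    [0,0,0.01,0],
    [0,0,0.015,0],
    [0,0,0.015,0],
    [0,0,0.015,0]
  ],
  "claw": 0.04,
  "grip_force": 70
}}

```text
time: 11.9
eef_pos: [0.4811, 0.1027, 0.0331]
tool_rot: [[0.919, 0.394, -0.0], [0.394, -0.919, 0.004], [0.001, -0.004, -1.0]]
wrist_force: [0.6, -0.2, -2.1]
width: 0.0547
```

Run:
```python
from h import *
s=sense(); print(s["eef_pos"],s["wrist_force"],s["width"])
c=crop(get_image("scene")[:,:,::-1],230,190,330,300,5); cv2.imwrite("pics/s11.png",c)
```

```text
[0.48108939 0.10271821 0.03310145] [ 0.57237649 -0.18368289 -2.05978641] 0.054735030694842084
```

View pics/s11.png

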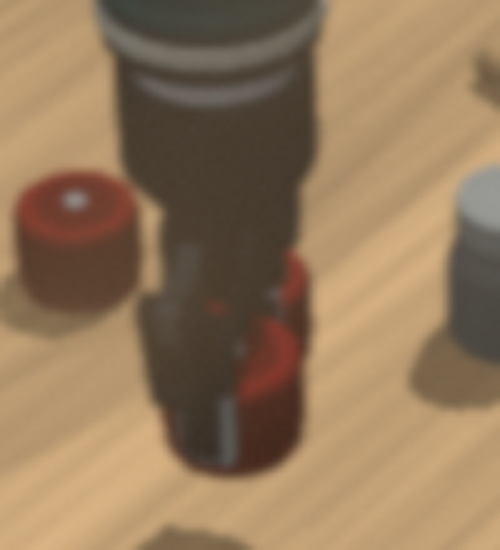

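Call:
{"method": "apply_moves", "body": {
  "targets": [
    [0,0,0.03,0],
    [0,0,0.04,0],
    [0.005,-0.02,0.035,0],
    [0.015,-0.045,0.012,0],
    [0.015,-0.05,0,0],
    [0.015,-0.05,0,0],
    [0.015,-0.05,0,0],
    [0.015,-0.035,0,0],
    [0,0,0,0],
    [0,0,0,0]
  ]
}}

```text
time: 13.2
eef_pos: [0.5622, -0.155, 0.1574]
tool_rot: [[0.918, 0.396, 0.004], [0.396, -0.918, 0.004], [0.005, -0.002, -1.0]]
wrist_force: [-0.4, -0.5, -1.1]
width: 0.0548
```

Run:
```python
from h import *
s=sense(); print(s["eef_pos"],s["wrist_force"],s["width"],s["joint_pos"])
i=get_image("scene")[:,:,::-1]; cv2.imwrite("pics/s12.png",crop(i,140,240,300,390,4))
t=get_image("top")[:,:,::-1]; cv2.imwrite("pics/t12.png",t)
```

```text
[ 0.56222533 -0.15497492  0.15739428] [-0.3603729  -0.52652921 -1.0665282 ] 0.054804917392714 [-23.58454721  21.51756845   0.37124549  68.74240182   0.30963735
 133.09567202]
```

View pics/s12.png

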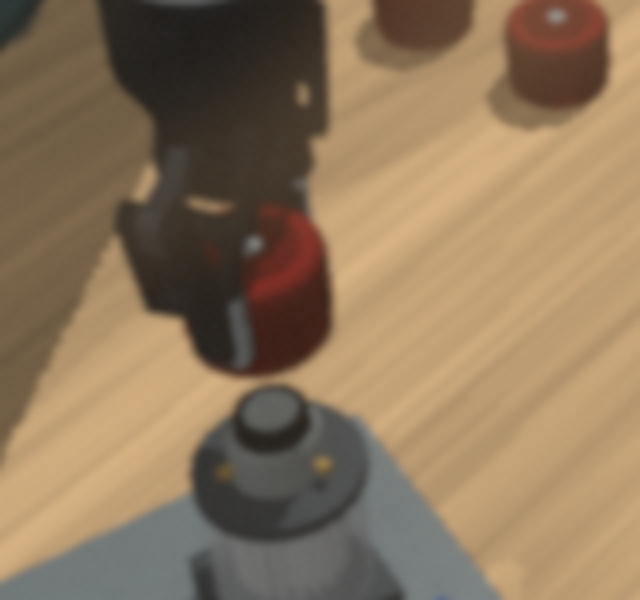

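View pics/t12.png

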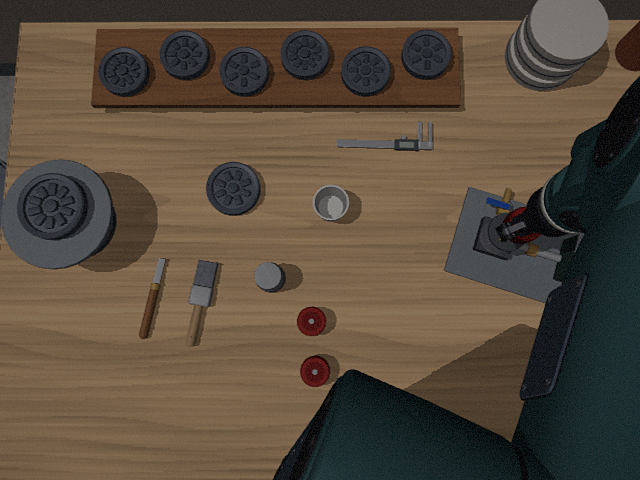

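Run:
```python
from h import *
for z in(.182,.203,.224): print(z,(pix("scene",[.5622,-.155,z])-[140,240])*4)
print(atz("scene",140+253.5/4,240+243/4,.224))
for z,q in((.142,(.567,-.16)),(.112,(.567,-.16))): print((pix("scene",[*q,z])-[140,240])*4)
t=cv2.imread("pics/t12.png"); cv2.imwrite("pics/t12c.png",crop(t,460,180,580,280,6))
print(pix("top",[.5622,-.155,.224]))
```

```text
0.182 [257.55840288 327.28286434]
0.203 [251.56483669 288.22178773]
0.224 [245.40737783 248.09259513]
[ 0.56256223 -0.15114582  0.224     ]
[267.92104235 411.5957278 ]
[275.86566181 463.06501948]
[527.54304346 222.76248483]
```

View pics/t12c.png

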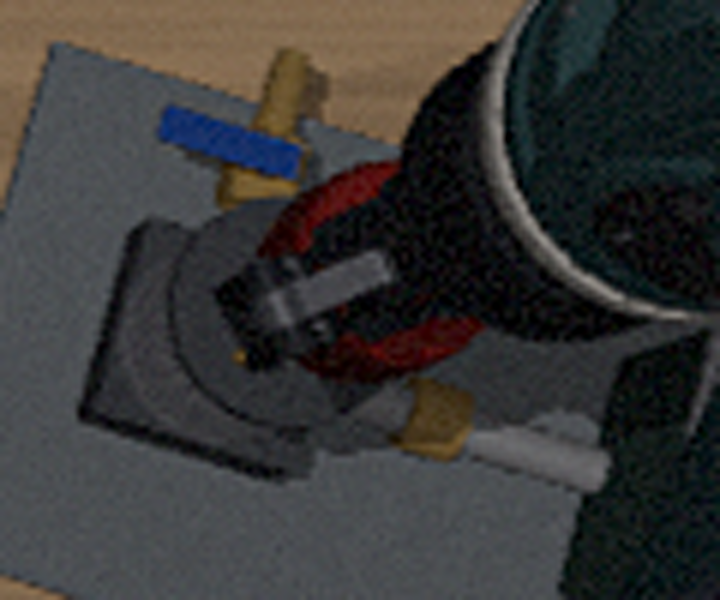

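```bash
cat >> h.py <<'E'
def overlay(im,n,x0,y0,k,x,y,zb,tx=0,ty=0,r=.028,h=.042,col=(0,255,0)):
    from scipy.spatial.transform import Rotation as Ro
    R=Ro.from_rotvec([tx,ty,0]).as_matrix(); a=np.linspace(0,2*np.pi,73)
    for hh in(0,h):
        pts=np.array([ (pix(n,np.array([x,y,zb])+R@[r*np.cos(b),r*np.sin(b),hh])+.5-[x0,y0])*k-.5 for b in a])
        cv2.polylines(im,[np.round(pts*16).astype(np.int32)],True,col,1,cv2.LINE_AA,4)
    p=(pix(n,np.array([x,y,zb])+R@[0,0,h])+.5-[x0,y0])*k-.5; cv2.circle(im,tuple(int(v) for v in p.round()),3,col,-1)
E
python3 - <<'E'
from h import *
a=cv2.imread("pics/s12.png"); t=cv2.imread("pics/t12c.png")
for im,n,x0,y0,k in((a,"scene",140,240,4),(t,"top",460,180,6)):
    overlay(im,n,x0,y0,k,.5622,-.155,.182,col=(255,255,0))
    overlay(im,n,x0,y0,k,.5625,-.151,.182)
    overlay(im,n,x0,y0,k,.567,-.160,.112,r=.036,h=0,col=(255,0,255))
    overlay(im,n,x0,y0,k,.567,-.160,.134,r=.0155,h=.008,col=(255,0,255))
cv2.imwrite("pics/o1.png",a); cv2.imwrite("pics/o2.png",t)
E
```

```text
(no output)
```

View pics/o1.png

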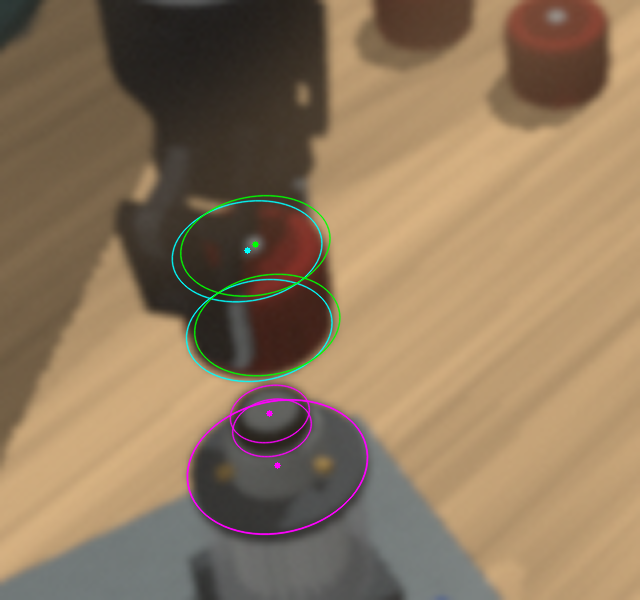

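View pics/o2.png

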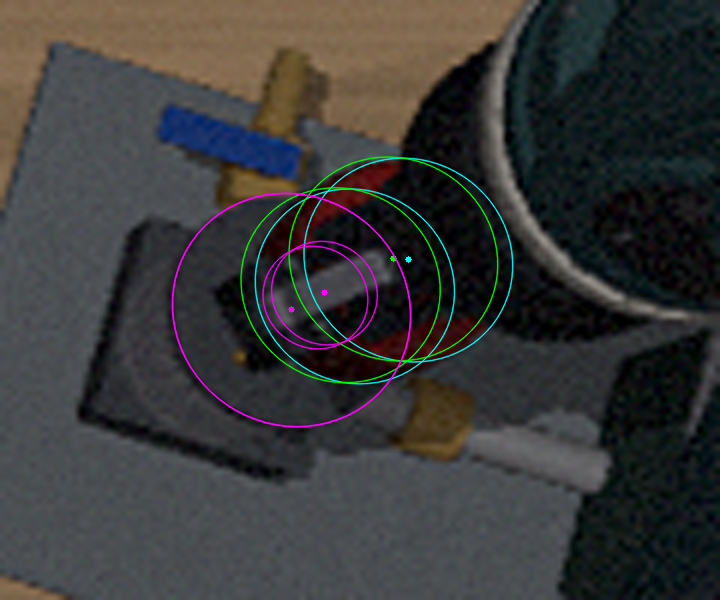

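Call:
{"method": "apply_moves", "body": {
  "targets": [
    [0.0045,-0.005,0,0],
    [0,0,-0.006,0],
    [0,0,-0.005,0],
    [0,0,0,0],
    [0,0,0,0],
    [0,0,0,0],
    [0,0,0,0],
    [0,0,0,0],
    [0,0,0,0],
    [0,0,0,0]
  ]
}}

```text
time: 14.55
eef_pos: [0.5668, -0.1579, 0.1463]
tool_rot: [[0.917, 0.399, 0.005], [0.399, -0.917, 0.004], [0.006, -0.002, -1.0]]
wrist_force: [0.1, 0.0, -1.3]
width: 0.0543
```

Run:
```python
from h import *
s=sense(); print(s["eef_pos"],s["wrist_force"],s["torque"],s["width"])
i=get_image("scene")[:,:,::-1]; a=crop(i,160,270,260,370,6); cv2.imwrite("pics/s13.png",a)
e=s["eef_pos"]
overlay(a,"scene",160,270,6,e[0],e[1],e[2]+.0247,col=(255,255,0))
overlay(a,"scene",160,270,6,.567,-.160,.112,r=.036,h=0,col=(255,0,255))
overlay(a,"scene",160,270,6,.567,-.160,.134,r=.0155,h=.008,col=(255,0,255))
cv2.imwrite("pics/o13.png",a)
```

```text
[ 0.56681136 -0.15794646  0.14631422] [ 0.06273298  0.02956313 -1.30231974] [-0.02601782 -0.02032849  0.02233505] 0.05432266372832682
```

View pics/s13.png

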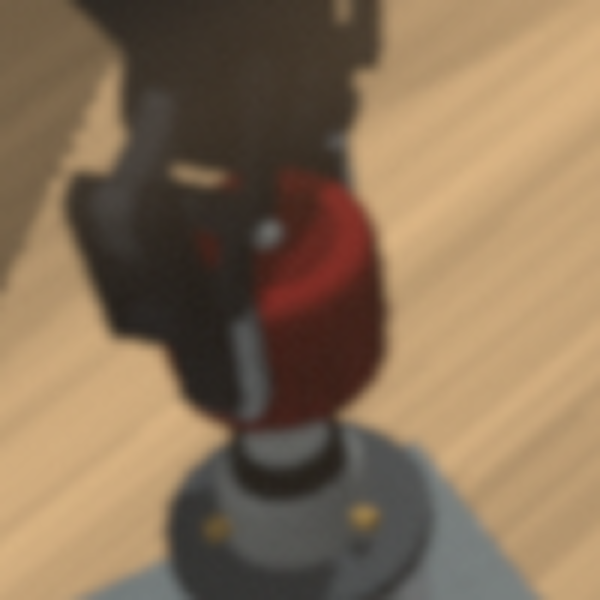

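View pics/o13.png

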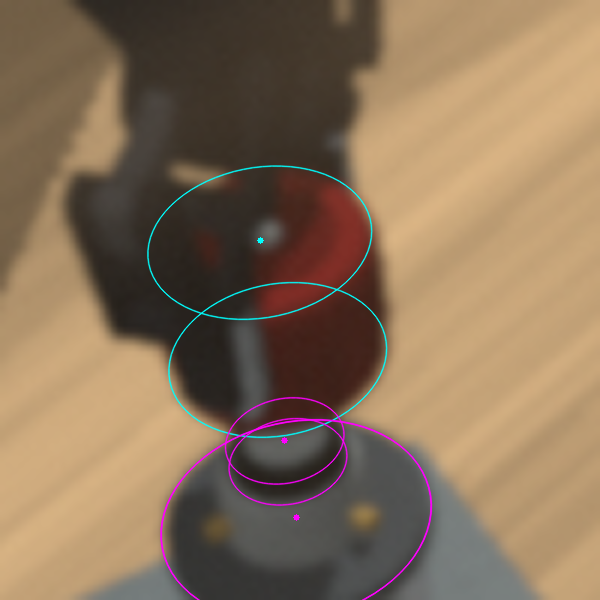

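Call:
{"method": "apply_moves", "body": {
  "targets": [
    [0.001,-0.003,0,0],
    [0,0,-0.004,0],
    [0,0,-0.005,0],
    [0,0,-0.005,0],
    [0,0,-0.005,0],
    [0,0,0,0],
    [0,0,0,0],
    [0,0,0,0],
    [0,0,0,0],
    [0,0,0,0]
  ]
}}

```text
time: 15.85
eef_pos: [0.5678, -0.1611, 0.1259]
tool_rot: [[0.917, 0.399, 0.004], [0.399, -0.917, 0.004], [0.006, -0.002, -1.0]]
wrist_force: [0.3, 0.8, -0.4]
width: 0.0545
```

```bash
cat > look.py <<'E'
from h import *
import sys
s=sense(); print(s["time"],s["eef_pos"],s["wrist_force"],s["torque"],s["width"],s["joint_pos"][5])
k=sys.argv[1]
i=get_image("scene")[:,:,::-1]; a=crop(i,160,290,260,390,6); cv2.imwrite(f"pics/s{k}.png",a)
e=s["eef_pos"]
overlay(a,"scene",160,290,6,e[0],e[1],e[2]+.0247,col=(255,255,0))
overlay(a,"scene",160,290,6,.567,-.160,.112,r=.036,h=0,col=(255,0,255))
overlay(a,"scene",160,290,6,.567,-.160,.134,r=.0155,h=.008,col=(255,0,255))
cv2.imwrite(f"pics/o{k}.png",a)
E
python3 look.py 14
```

```text
15.85 [ 0.56783719 -0.16112651  0.12586961] [ 0.29677351  0.80655792 -0.43505387] [ 0.01299039 -0.01002285 -0.00366993] 0.05451431453036031 132.57504464666744
```

View pics/s14.png

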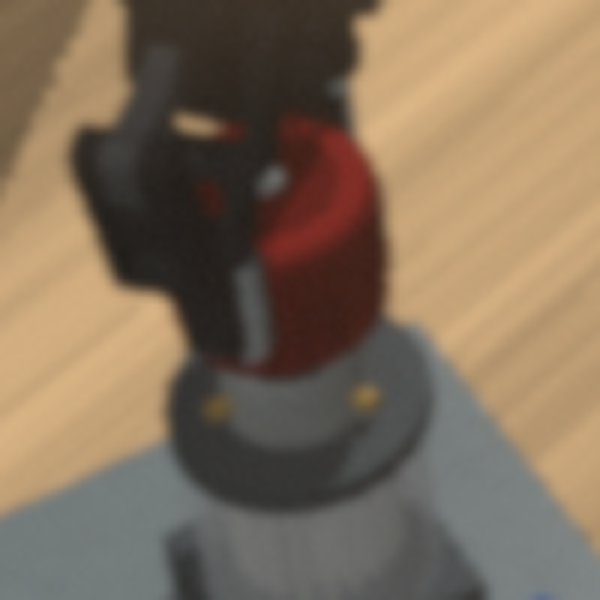

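View pics/o14.png

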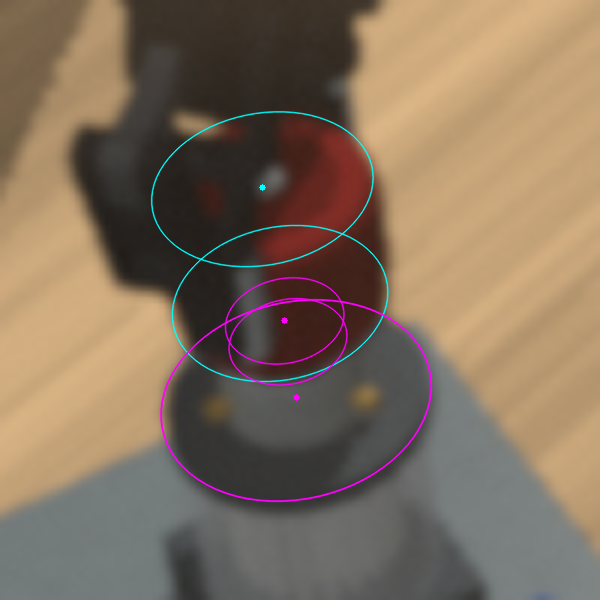

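Call:
{"method": "apply_moves", "body": {
  "targets": [
    [0.001,0.001,0,0],
    [0,0,-0.004,0],
    [0,0,-0.004,0],
    [0,0,-0.004,0],
    [0,0,-0.003,0],
    [0,0,0,0],
    [0,0,0,0],
    [0,0,0,0],
    [0,0,0,0],
    [0,0,0,0]
  ]
}}

```text
time: 17.15
eef_pos: [0.5689, -0.1601, 0.1098]
tool_rot: [[0.917, 0.399, 0.004], [0.399, -0.917, 0.004], [0.006, -0.002, -1.0]]
wrist_force: [-0.5, 0.2, -1.8]
width: 0.0548
```

```bash
python3 look.py 15
```

```text
17.15 [ 0.56888995 -0.16005335  0.10979227] [-0.4822941   0.20162651 -1.82373257] [ 0.0036955  -0.00648866  0.02828389] 0.05477045155629507 132.71499719269826
```

View pics/s15.png

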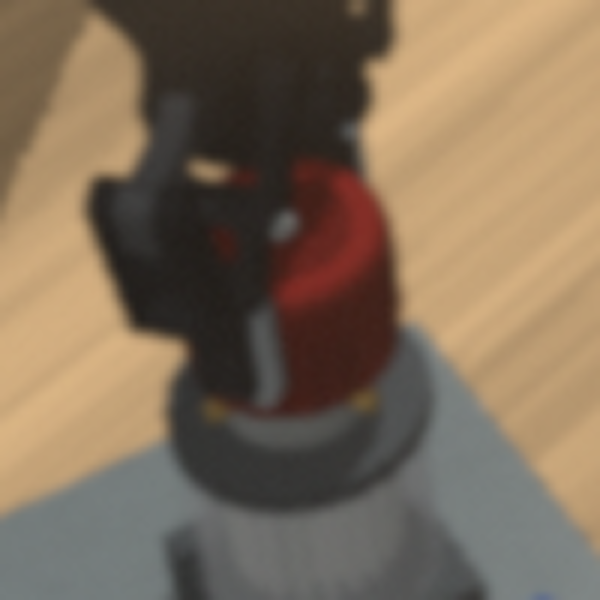

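Call:
{"method": "apply_moves", "body": {
  "targets": [
    [0,0,-0.002,0],
    [0,0,-0.002,0],
    [0,0,-0.001,0],
    [0,0,-0.001,0],
    [0,0,0,0],
    [0,0,0,0],
    [0,0,0,0],
    [0,0,0,0],
    [0,0,0,0],
    [0,0,0,0]
  ]
}}

```text
time: 18.45
eef_pos: [0.5681, -0.1601, 0.1032]
tool_rot: [[0.917, 0.399, 0.003], [0.399, -0.917, 0.004], [0.004, -0.002, -1.0]]
wrist_force: [-1.7, 0.1, -0.6]
width: 0.0544
```

```bash
python3 look.py 16
```

```text
18.45 [ 0.56813879 -0.16008471  0.10319668] [-1.66236324  0.11037111 -0.5629917 ] [-0.10167512  0.40393354  0.01141033] 0.054434099637706054 132.71450806339308
```

View pics/s16.png

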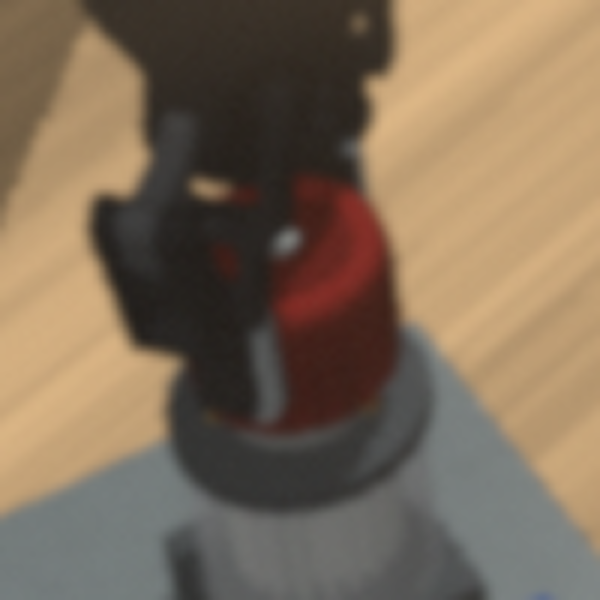

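Call:
{"method": "apply_moves", "body": {
  "targets": [
    [-0.0012,0,0,0],
    [0,0,-0.001,0],
    [0,0,-0.001,0],
    [0,0,-0.001,0],
    [0,0,0,0],
    [0,0,-0.001,0],
    [0,0,-0.001,0],
    [0,0,0,0],
    [0,0,0,0],
    [0,0,0,0]
  ]
}}

```text
time: 19.75
eef_pos: [0.5676, -0.1601, 0.098]
tool_rot: [[0.917, 0.399, 0.004], [0.399, -0.917, 0.004], [0.006, -0.002, -1.0]]
wrist_force: [1.1, -1.0, -1.4]
width: 0.0545
```

```bash
python3 look.py 17
```

```text
19.75 [ 0.56758961 -0.1600756   0.09797153] [ 1.13481558 -1.02924961 -1.42777816] [-0.01335498  0.02006617  0.04280997] 0.05449147165595662 132.662723087913
```

View pics/s17.png

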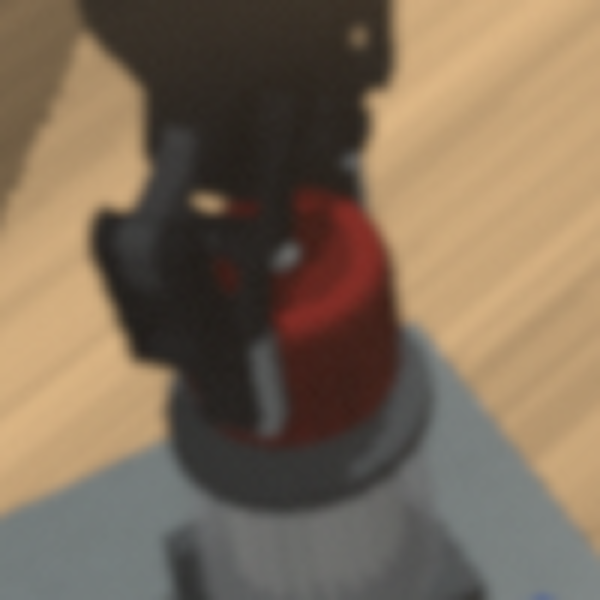

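Call:
{"method": "apply_moves", "body": {
  "targets": [
    [0,0,-0.001,0],
    [0,0,0,0],
    [0,0,-0.001,0],
    [0,0,0,0],
    [0,0,0,0],
    [0,0,0,0],
    [0,0,0,0],
    [0,0,0,0],
    [0,0,0,0],
    [0,0,0,0]
  ]
}}

```text
time: 21.05
eef_pos: [0.5676, -0.1601, 0.0959]
tool_rot: [[0.917, 0.399, 0.004], [0.399, -0.917, 0.004], [0.006, -0.002, -1.0]]
wrist_force: [-0.1, 0.2, -1.6]
width: 0.0546
```

Call:
{"method": "apply_moves", "body": {
  "targets": [
    [0,0,-0.001,0],
    [0,0,-0.001,0],
    [0,0,-0.001,0],
    [0,0,-0.001,0],
    [0,0,-0.001,0],
    [0,0,-0.001,0],
    [0,0,-0.001,0],
    [0,0,-0.001,0],
    [0,0,-0.001,0],
    [0,0,-0.001,0]
  ]
}}

```text
time: 22.3
eef_pos: [0.5678, -0.1602, 0.0886]
tool_rot: [[0.917, 0.399, 0.007], [0.399, -0.917, 0.002], [0.008, 0.001, -1.0]]
wrist_force: [-3.1, 1.2, 9.0]
width: 0.0549
```

```bash
python3 look.py 18
```

```text
22.3 [ 0.56782016 -0.16017701  0.08861978] [-3.07996135  1.21745879  8.97771859] [ 0.33068666  0.74441442 -0.01275197] 0.05492325501102156 132.66415255440916
```

View pics/s18.png

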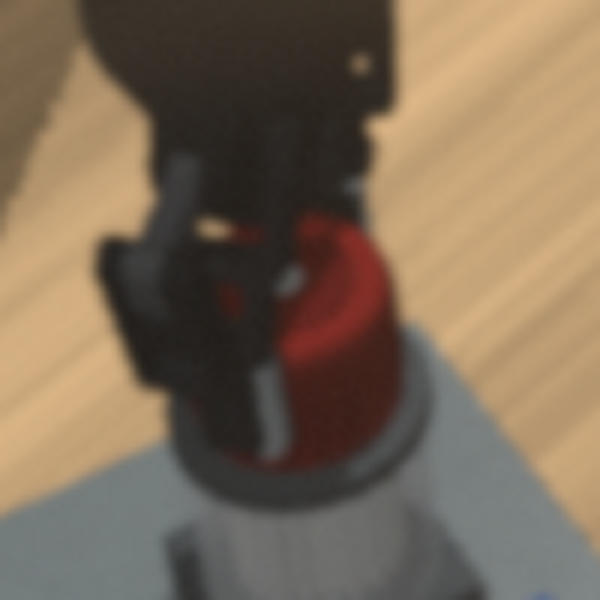

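Call:
{"method": "apply_moves", "body": {
  "targets": [
    [0,0,-0.001,0],
    [0,0,-0.001,0],
    [0,0,-0.001,0],
    [0,0,0,0],
    [0,0,0,0],
    [0,0,0,0],
    [0,0,0,0],
    [0,0,0,0],
    [0,0,0,0],
    [0,0,0,0]
  ]
}}

```text
time: 23.6
eef_pos: [0.5681, -0.1603, 0.0914]
tool_rot: [[0.917, 0.399, 0.013], [0.399, -0.917, -0.0], [0.012, 0.005, -1.0]]
wrist_force: [-2.6, 0.8, 6.3]
width: 0.0545
```

```bash
python3 look.py 19
```

```text
23.6 [ 0.56809785 -0.16029335  0.09143606] [-2.58636181  0.81605402  6.31833783] [0.19541352 0.49675616 0.01125773] 0.05453256839232237 132.66502438147435
```

View pics/s19.png

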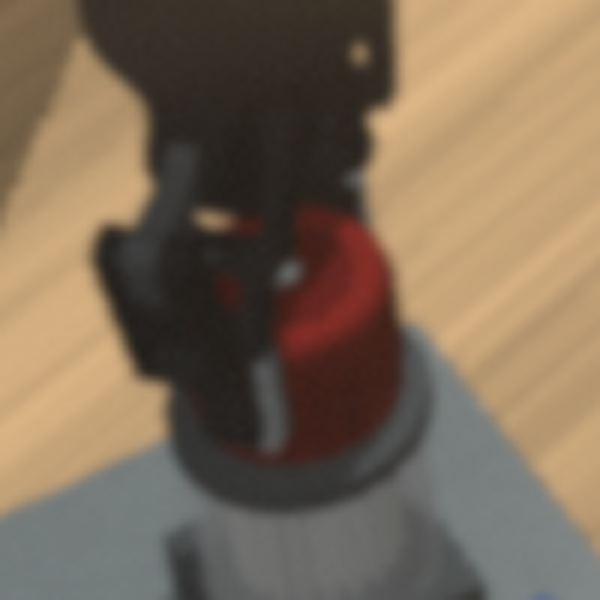

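Run:
```python
from h import *
s=sense(); e=s["eef_pos"]
i=cv2.imread("pics/scene0.png"); 
p=atz("top",362.3,279.4,.042)
a=crop(i,228,240,328,320,6); b=a.copy()
overlay(b,"scene",228,240,6,.4818,.1033,0,col=(255,255,0)); cv2.imwrite("pics/o20a.png",np.hstack([a[120:480,120:480],b[120:480,120:480]]))
c=cv2.imread("pics/s19.png"); d=c.copy()
overlay(d,"scene",160,290,6,.568,-.160,.116,col=(255,255,0))
cv2.imwrite("pics/o20b.png",np.hstack([c[150:550,60:460],d[150:550,60:460]]))
```

```text
(no output)
```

View pics/o20a.png

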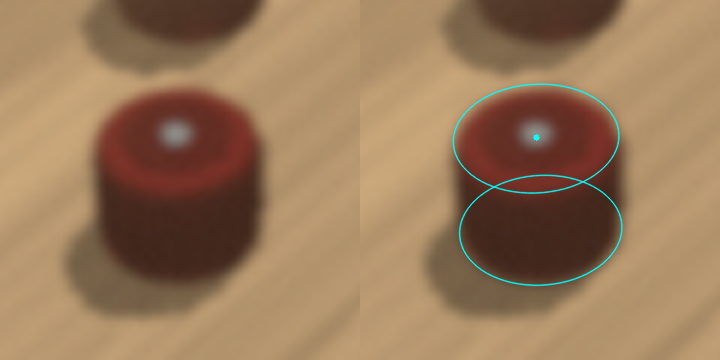

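View pics/o20b.png

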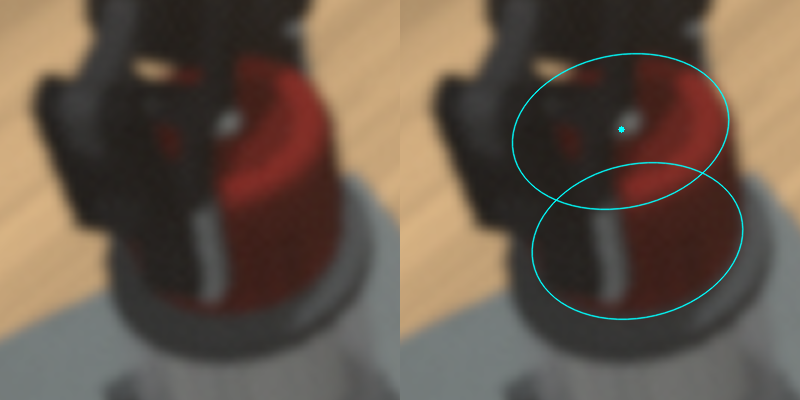

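The force went from about 6 N to 9 N over 2.8 mm of travel, which matches the spring's rate. The lower edge now reads about z = 0.116, well below the pin tops at 0.123. So the keyways happened to be in line already, and the cap is on the element. Next I'll grip harder and push it home.

Call:
{"method": "apply_moves", "body": {
  "targets": [
    [0,0,-0.001,0],
    [0,0,-0.002,0],
    [0,0,-0.002,0],
    [0,0,-0.002,0],
    [0,0,-0.002,0],
    [0,0,-0.002,0],
    [0,0,-0.002,0],
    [0,0,-0.002,0],
    [0,0,-0.002,0],
    [0,0,-0.002,0]
  ],
  "grip_force": 100
}}

```text
time: 24.9
eef_pos: [0.569, -0.1606, 0.0883]
tool_rot: [[0.916, 0.399, 0.027], [0.4, -0.917, -0.007], [0.022, 0.017, -1.0]]
wrist_force: [-10.1, 2.8, 29.8]
width: 0.0539
```

```bash
python3 look.py 21
```

```text
24.9 [ 0.56901168 -0.16056042  0.08826017] [-10.13314925   2.84089429  29.84775494] [1.18263234 2.53134989 0.02973814] 0.05388067005852808 132.64714691113568
```

View pics/s21.png

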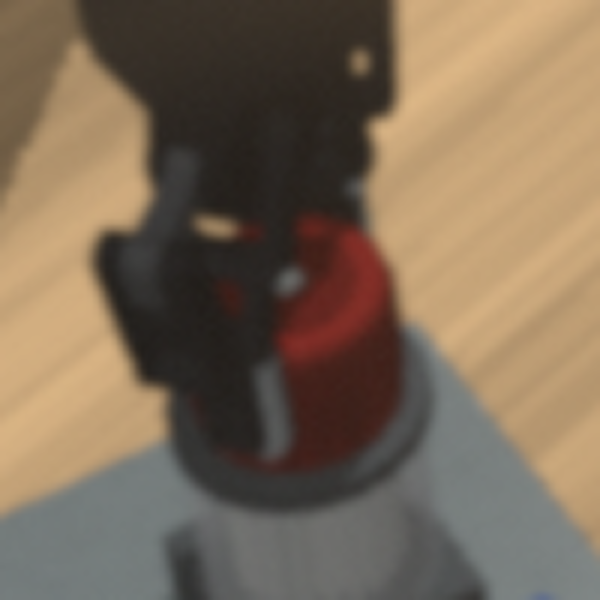

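Call:
{"method": "apply_moves", "body": {
  "targets": [
    [-0.001,0,-0.002,0],
    [-0.001,0,-0.002,0],
    [-0.0005,0,-0.002,0],
    [-0.0005,0,-0.002,0],
    [0,0,-0.002,0],
    [0,0,-0.002,0],
    [0,0,-0.002,0],
    [0,0,-0.002,0],
    [0,0,-0.002,0],
    [0,0,-0.002,0]
  ]
}}

```text
time: 26.2
eef_pos: [0.57, -0.1607, 0.0887]
tool_rot: [[0.915, 0.4, 0.05], [0.401, -0.916, -0.014], [0.04, 0.033, -0.999]]
wrist_force: [-10.9, 3.0, 31.4]
width: 0.054
```

```bash
python3 look.py 22
python3 - <<'E'
from h import *
c=cv2.imread("pics/s22.png"); d=c.copy()
overlay(d,"scene",160,290,6,.568,-.160,.112,col=(255,255,0))
cv2.imwrite("pics/o22b.png",np.hstack([c[150:550,60:460],d[150:550,60:460]]))
E
```

```text
26.2 [ 0.56998512 -0.16069301  0.08868606] [-10.87760568   3.03625265  31.36307738] [1.21090681 2.69358823 0.01659914] 0.053962982319871594 132.5405754030746
```

View pics/o22b.png

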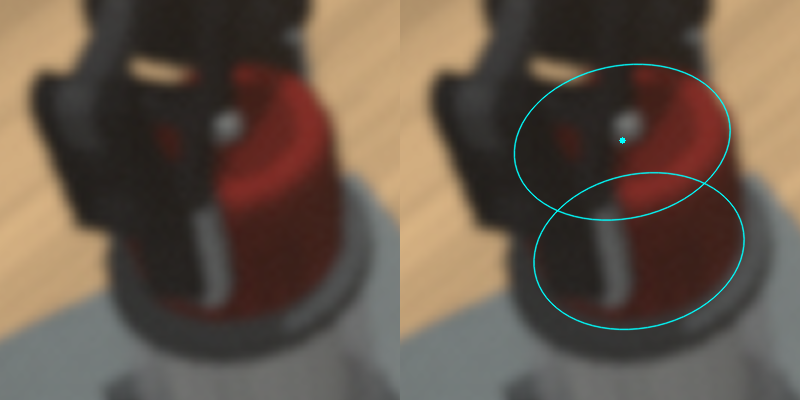

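The tool is tilting under the load (0.05 rad so far). Each row starts from the measured pose, so the tilt builds up and keeps the cap from sitting flat. I'll let go while the pins hold the cap, turn the jaws square to the arm's plane so the tilt stays within the pads, regrip, and then push quickly.

Call:
{"method": "apply_moves", "body": {
  "targets": [
    [0,0,0,0],
    [0,0,0,0],
    [0,0,0,0],
    [0,0,0.003,0],
    [0,0,0.002,-0.14],
    [0,0,0,-0.14],
    [0,0,0,-0.14],
    [0,0,0,-0.13],
    [0,0,0,0],
    [0,0,0,0]
  ],
  "claw": 0.085
}}

```text
time: 27.5
eef_pos: [0.5703, -0.1609, 0.0941]
tool_rot: [[0.988, -0.151, 0.035], [-0.15, -0.988, -0.039], [0.04, 0.033, -0.999]]
wrist_force: [-0.1, 0.0, -0.3]
width: 0.0848
```

```bash
python3 look.py 23;python3 - <<'E'
from h import *
print(sense()["tool_rot"].round(3))
c=cv2.imread("pics/s23.png"); d=c.copy()
overlay(d,"scene",160,290,6,.568,-.160,.118,col=(255,255,0))
cv2.imwrite("pics/o23b.png",np.hstack([c[130:530,60:460],d[130:530,60:460]]))
E
```

```text
27.5 [ 0.57029412 -0.16088448  0.09407773] [-0.08619629  0.03349555 -0.29611791] [ 0.07905504 -0.02682598 -0.00903657] 0.08478023264883248 165.67220032678435
[[ 0.988 -0.151  0.035]
 [-0.15  -0.988 -0.039]
 [ 0.04   0.033 -0.999]]
```

View pics/o23b.png

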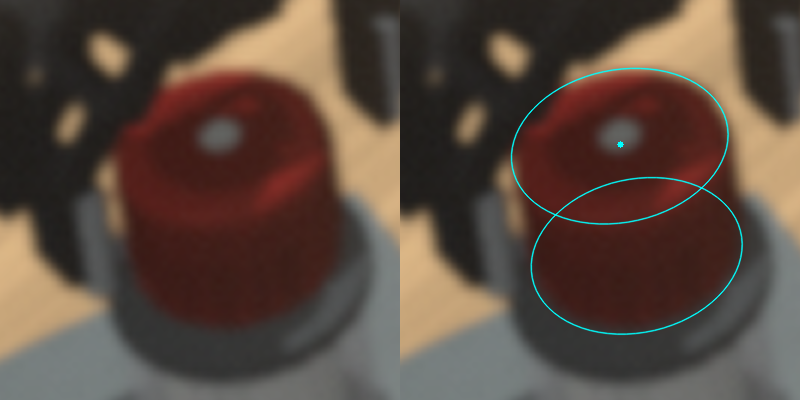

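Call:
{"method": "apply_moves", "body": {
  "targets": [
    [0,-0.001,0,0],
    [0,0,0,0],
    [0,0,0,0],
    [0,0,0,0],
    [0,0,0,0],
    [0,0,0,0],
    [0,0,0,0],
    [0,0,0,0],
    [0,0,0,0],
    [0,0,0,0]
  ],
  "claw": 0.04,
  "grip_force": 60
}}

```text
time: 28.8
eef_pos: [0.5703, -0.1621, 0.0947]
tool_rot: [[0.988, -0.149, 0.036], [-0.147, -0.988, -0.039], [0.041, 0.033, -0.999]]
wrist_force: [-0.7, -0.6, 3.9]
width: 0.0543
```

```bash
python3 look.py 24;python3 - <<'E'
from h import *
print(sense()["tool_rot"].round(3)[:,2])
E
```

```text
28.8 [ 0.57031385 -0.16213127  0.0946538 ] [-0.70786232 -0.60220593  3.85102127] [ 0.07929673  0.20332902 -0.05908933] 0.054293707696756094 165.41837638121297
[ 0.036 -0.039 -0.999]
```

View pics/s24.png

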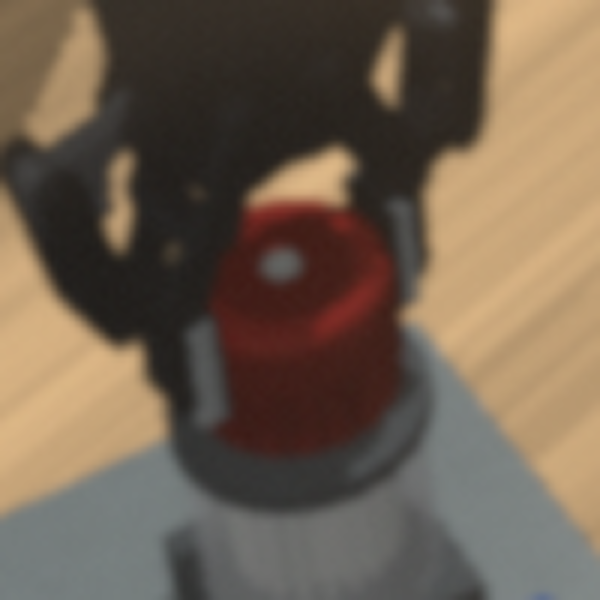

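Call:
{"method": "apply_moves", "body": {
  "targets": [
    [0,0,0,0],
    [0,0,0,0],
    [0,0,0,0],
    [0,0,0,0],
    [0,0,-0.003,0],
    [0,0,-0.003,0],
    [0,0,-0.003,0],
    [0,0,-0.002,0],
    [0,0,-0.002,0],
    [0,0,-0.002,0]
  ]
}}

```text
time: 30.1
eef_pos: [0.571, -0.1624, 0.0886]
tool_rot: [[0.988, -0.148, 0.044], [-0.146, -0.988, -0.043], [0.05, 0.036, -0.998]]
wrist_force: [-12.5, 3.1, 32.3]
width: 0.0548
```

```bash
python3 look.py 25;python3 - <<'E'
from h import *
s=sense();print(s["tool_rot"].round(3)[:,2],s["eef_pos"],s["wrist_force"],s["dq"].round(2))
c=cv2.imread("pics/s25.png"); d=c.copy()
overlay(d,"scene",160,290,6,.568,-.160,.112,col=(255,255,0))
cv2.imwrite("pics/o25b.png",np.hstack([c[130:530,60:460],d[130:530,60:460]]))
E
```

```text
30.1 [ 0.57097115 -0.1623803   0.08860398] [-12.48895294   3.06632087  32.27441355] [1.15784715 2.20124359 0.10977131] 0.054799486955312275 165.379000023866
[ 0.044 -0.043 -0.998] [ 0.57096093 -0.16236316  0.08860591] [-11.54878678   2.87966617  31.65149848] [0.05 0.06 0.16 0.2  0.04 0.06]
```

View pics/s25.png

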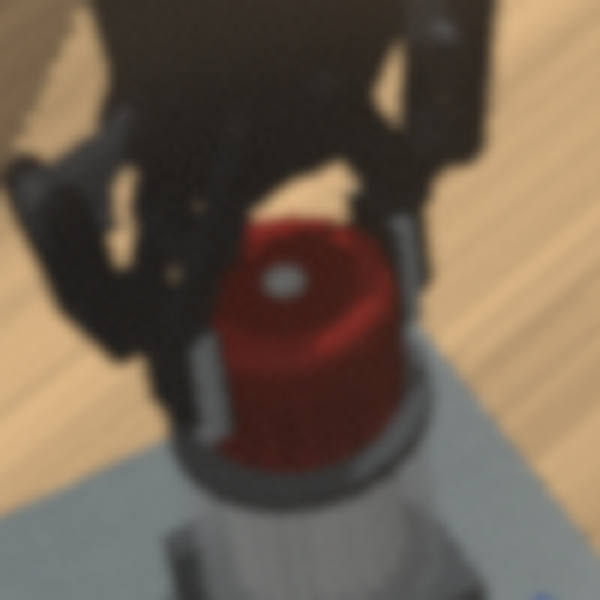

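View pics/o25b.png

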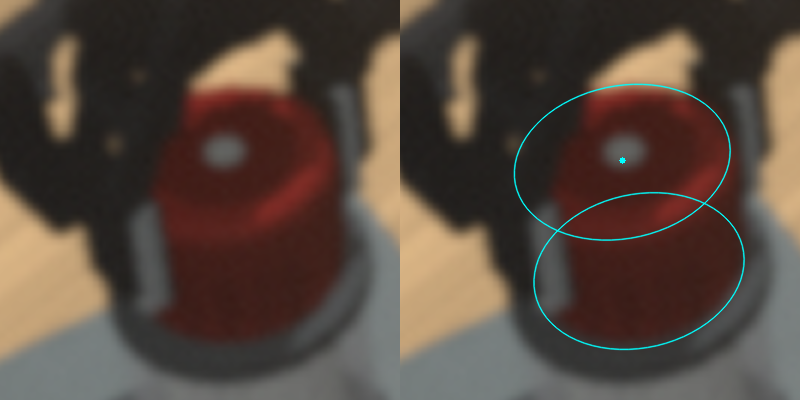

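Run:
```python
from h import *
job_done()
try:
    s=sense(); print(s["time"],s["eef_pos"],s["wrist_force"],s["width"])
except Exception as e: print(e)
```

```text
the job is handed in; nothing more can be done
the job is handed in; nothing more can be done
```

The cap is on the filter and pushed home, and I handed the job in at about 30 s with the gripper still holding it down. No verdict came back, so this rests on my own measurements.

**What I did**
- I took the red cap farthest to the robot's right, at about (0.482, 0.103), and lowered it over the neck.
- Its keyways happened to be in line with the pins, so it dropped onto the filter element without any turning.
- The first push tilted the tool by about 0.05 rad and did not seat the cap for certain. I let go while the pins held the cap, regripped it with the jaws turned 31 degrees, and pushed it down in one short stroke.

**Last checks**
- **Travel:** the cap went down about 6.0 mm in the image and the arm 6.1 mm, which is the full spring stroke.
- **Force:** it then met a hard stop at about 32 N, where the spring alone gives only 12 N.
- **Grip:** the fingers were holding it, with the opening reading 54.8 mm.

**What disagreed**
- **Finger height:** the fingertips were about 35 mm higher than the reported tool position. My first closing passed above the cap, and I corrected for this from the pictures.
- **Camera height:** the scene camera placed the cap 2–3 mm higher than calculated. The offset was the same before and after the final push, so I put it down to calibration.
- **Still uncertain:** the tool was tilted about 0.06 rad at the end, with 12 N of side force. I judged the cap's own tilt only by eye: it looked within the limit at the end, but it was harder to tell while I was first setting it on the neck.

The pictures showed nothing else on the bench being moved.

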